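# Load the biscuit drier drawer with the air shut off, then turn the air back on

## Robot

A 6-joint arm with a two-finger parallel gripper is mounted at the origin on the work surface. World frame = base frame: x ahead of the robot, y to its left, z up, the work surface at z = 0. Lengths are in mm, angles in rad, forces in N, time in s.
With the tool pointing down it reaches from about 325 to 900 mm from the base axis. Payload 3.5 kg.
Tool frame: the origin (TCP) lies on the centre line of the jaws, within the pads' length; the fingertips stand robot.tcp_to_tips ahead of it and the grasp point (between the pads) lies 8 mm behind it (robot.tcp_to_tips is the distance from the TCP to the fingertips, in mm); z points along the fingers, y is the line along which they close (so a half turn about z gives the same grasp; the last joint's range is limited). The gripper opens to 85 mm and grips with 20 to 120 N. Pads are 22 mm wide; open, the fingers measure 114 mm over their backs; the gripper's body (76 mm by 85 mm) begins 54 mm behind the grasp point. The pads swing forward as they close: fully open they stand 13 mm farther back than shut.
Start: joints at [-1.362, 0.276, -0.026, 1.268, 0, 1.467], TCP at [191.721, -594.866, 242.313] pointing down, gripper open.
Joint ranges: [-3.12, 3.12], [-0.85, 1.88], [-1.08, 1.24], [-1.95, 2.15], [-1.57, 1.53], [-3.14, 3.14]. Speed limits (rad/s): [2.57, 2.57, 3.14, 3.14, 3.14, 3.14].

## Interface

Orientations are given as a unit quaternion [x, y, z, w].
In Python, from workcell import robot gives the robot as it stands. Calls block until the motion is done:
- robot.move_pose(position, orientation): joint-space move of the TCP to a pose.
- robot.move_straight(position, rotation=None, max_speed=150, force_limit=None): straight line of the TCP; rotation=None keeps the orientation; max_speed is the mean speed in mm/s. With force_limit (N) it stops when the force on the tool has changed by that much, and returns True; else False.
- robot.move_joints(angles): joint-space move.
- robot.move_gripper(opening, squeeze=None): finger opening in mm; squeeze is the grip in N (None keeps the last); returns when the fingers have stopped.
- robot.pause(seconds).
- robot.inverse_kinematics(position, orientation): joint angles nearest the present ones, or None.
- robot.sense(): the state.
- robot.capture(name): name is "scene" or "top" or "wrist"; returns a dict with "pixels" (400x640x3 uint8, red, green, blue), "range_z" (400x640 float32, mm along the optical axis (not along the pixel's ray), 0 where there is no reading), "fx", "fy", "cx", "cy" (pixels), "T" (4x4, takes a point from camera to world coordinates). Camera axes: x right, y down, z forward; pixel columns grow to the right and rows downward; lengths in mm; the calibration is good to about 2 mm. A picture is of the moment at which its call begins.
A pose or a line that the arm cannot do raises robot.PlanningError and nothing moves.
- robot.sign_off(): hands the job in; it is judged then, once.
The state is a dict: "time": time; "joints": joint angles; "joint_vel": joint speeds; "joint_efforts": joint torques, N m; "ee_pos": TCP position; "ee_rot": TCP orientation; "ft_force": force on the tool from outside, world axes, zero at the start; "torque": the same for the moment, N m; "grip_width": finger opening in mm; "finger_force": force on a finger pad.
Only numpy, scipy, OpenCV 4.12 (cv2) and the standard library are available. Lean on these libraries where they do the work, as an engineer would, in place of code of your own. Each camera call takes 0.05 s, during which the arm holds its last target. There are 200 camera calls.

## Task

Load the biscuit drier: first swing the air handle a quarter turn to its shut stop, so that it lies across the air box, and only then lift the steel tray of biscuits, keeping it level, and set it down (do not drop it) flat in the open drawer. With the air still off slide the drawer fully shut, then swing the air handle back to its open stop, pointing straight out of the front of the air box. Leave the other things on the table where they are.

Things in the scene. Friction and masses are not known exactly. Their poses are not given: they have to be found in the camera images.
- airbox: Grey painted box with louvres in its front, 200 (x) x 240 (y) x 90 mm high, fixed to the table; origin under its centre, x axis towards its back, y to its left as seen from the robot, z up. Its -x side is its front, facing roughly the robot. An air handle lies on its top.
- air_pipe (a point): Middle of the 36 mm thick aluminium pipe (end collars 44) running across above the box along the box's y, from -136 to 136 mm, axis at box x = 22 mm, 252 mm over the table; carried by an upright pipe at box (75, 0). It hangs over the handle's grip when shut: a tool pointing straight down does not fit there; lean its body back towards the box's front by about 35 degrees.
- air_lever (a joint): Angle of the air handle about its upright hinge: 0 = shut stop, the arm lies across the box and points to the box's -y; 1.571 = open stop, the arm points to the box's front (-x). It turns clockwise, seen from above, to open. Stiff: about 0.22 N m (2.5 N at the grip); it stays where it is left. It starts open or nearly so (1.47 to 1.571).
- lever_hinge (a point): Point on the handle's upright hinge axis, level with lever_grip, 138 mm over the table. In the air box's frame at (0, 45) mm.
- lever_grip (a point): Point on the axis of the handle's upright black round grip (20 mm thick, standing 50 mm up from 108 to 158 mm over the table), 138 mm over the table, 90 mm from the hinge axis. The grip is fixed to the end of a flat steel arm 24 mm wide, top at 109 mm over the table.
- drier: Fixed metal cabinet with one drawer: 240 deep (x) x 260 wide (y), top 110 over the table. Origin on the table 20 mm in front of the middle of its front face (under the drawer); x axis into the cabinet, y to its left as seen from the robot. The drawer slides out along -x, towards the robot.
- drier_cab_drawer0 (a joint): Drawer opening in m: 0 = shut, 0.166 = fully out. It starts 0.15 to 0.166 open. Friction 1 N; it stays where it is left.
- drawer_floor (a point): Point on the mid line of the drawer's inner floor, 60 mm behind its inner front (so that is at x = -60 mm from here), moving with the drawer, 32 mm over the table; axes as the cabinet's. Inner room 195 (x) x 218 (y) mm; walls 6 mm thick, top 88 mm over the table; front panel 15 mm thick, top about 98 mm over the table. Only the part that is out is open from above.
- drier_cab_drawer0_handle (a point): Middle of the drawer's dark bar handle, 120 mm long along y, about 10 mm thick, 35 mm in front of the front panel, 72 mm over the table; moves with the drawer.
- tray: Small open steel tray with ring biscuits fixed in it, 120 long (its x) x 56 wide (its y) x 40 high, 0.18 to 0.35 kg, walls 3 mm; origin under its centre. It stands on the table in front of the air box, its length roughly fore and aft.
- jar: bystander: closed glass jar, 64 mm thick, 110 high, origin under its centre; stands between the air box and the cabinet
- cutter: bystander: steel ring biscuit cutter, 60 mm across, 28 high, origin under its centre; stands in the middle, near the robot
- mug: bystander: white mug, 76 mm thick, 90 high, origin under its centre; stands in the middle at the back
- spatula: bystander: spatula lying on the table; left
- board: bystander: wooden board 180 x 100 x 15 mm high, origin under its centre; right
Things that resemble listed ones, but are neither listed nor needed, are in the scene too. What is shaped like the tray but orange is not meant.

How it is judged (in metres and radians):
On the way, in this order (a step that is already met when the one before it is completed fails the run):
1. the air handle is at its shut stop, before the drawer is moved and the tray lifted (value of joint air_lever below 0.12 rad and value of joint drier_cab_drawer0 above 0.13 m and height (world z) of tray below 0.012 m), for 0.2 s.
2. the tray stands flat in the open drawer, let go, with the air still shut (x of tray in the frame of drawer_floor between -0.04 and 0.11 m and y of tray in the frame of drawer_floor between -0.09 and 0.09 m and z of tray in the frame of drawer_floor between -0.01 and 0.01 m and angle between tray's own z axis and vertical below 0.1 rad and contact force between the fingers and tray below 0.3 N and value of joint drier_cab_drawer0 above 0.1 m and value of joint air_lever below 0.12 rad), for 0.2 s.
3. the drawer is fully shut on the tray, with the air still shut (x of tray in the frame of drawer_floor between -0.04 and 0.11 m and y of tray in the frame of drawer_floor between -0.09 and 0.09 m and z of tray in the frame of drawer_floor between -0.01 and 0.01 m and angle between tray's own z axis and vertical below 0.1 rad and value of joint drier_cab_drawer0 below 0.008 m and value of joint air_lever below 0.12 rad), for 0.2 s.
4. the air handle is back at its open stop (value of joint air_lever above 1.45 rad and value of joint drier_cab_drawer0 below 0.008 m), for 0.2 s.
At the end, for the whole second after the job is handed in: The tray stands flat (within 0.1 rad) on the drawer's floor, let go and at rest; the drawer is shut to within 8 mm; the air handle is within 0.12 rad of its open stop (all of step 4 and x of tray in the frame of drawer_floor between -0.04 and 0.11 m and y of tray in the frame of drawer_floor between -0.09 and 0.09 m and z of tray in the frame of drawer_floor between -0.01 and 0.01 m and angle between tray's own z axis and vertical below 0.1 rad and contact force between the fingers and tray below 0.3 N and linear speed of tray below 0.02 m/s); the robot touches nothing.
It fails at once if the tray is tipped by more than 0.5 rad (angle between tray's own z axis and vertical above 0.5 rad).
It fails at once if the tray is dropped (falls faster than 0.6 m/s out of the fingers) (contact force between the fingers and tray below 0.1 N and linear speed of tray above 0.6 m/s).
It fails at once if another thing on the table is shifted by more than 30 mm (distance of any of jar, cutter, mug, spatula, board from where it was at the start of the episode above 0.03 m).
It also fails if it takes over 72 s, if anything falls off the work surface, if the arm or the gripper's body presses on something with over 40 N, if the wrist force passes 120 N, or if a joint passes its speed limit or range.

## Working session

There is one attempt and no reset: what is moved stays moved. The work goes in short steps, each a Python script; the robot and the scene stay as the last script left them, time stands still between calls to the robot, and variables do not carry over. Pictures are saved under pics/ and viewed, at most 10 in all, crops included, and the job is handed in when it is done.

```bash
mkdir -p pics; ls; python3 - <<'E'
from workcell import robot
import cv2,numpy as np
print(robot.tcp_to_tips, robot.sense())
for n in("top","scene"):
    c=robot.capture(n); cv2.imwrite(f"pics/{n}0.png",c["pixels"][:,:,::-1]); np.savez(f"{n}0.npz",**c)
    print(n,c["fx"],c["cx"],c["cy"],np.round(c["T"],3).tolist())
E
```

```text
pics
11.0 {'time': 0.0, 'joints': array([-1.36239751e+00,  2.77159086e-01, -2.78651306e-02,  1.26802425e+00,
        2.18334642e-05,  1.46741536e+00]), 'joint_vel': array([-0.00057406, -0.00058125, -0.00021756, -0.00058864,  0.00135435,
       -0.00089954]), 'joint_efforts': array([-9.05696343e-04, -4.45505226e+01,  2.95205337e+01,  1.63566327e-02,
       -2.81884631e-04, -4.70076351e-07]), 'ee_pos': array([ 191.57185251, -594.12549963,  241.15091279]), 'ee_rot': array([ 9.87873134e-01,  1.55259149e-01, -4.81997554e-05, -1.12508854e-03]), 'ft_force': array([ 0.2514066 ,  1.14965735, -0.09080698]), 'torque': array([-0.01510877, -0.0152745 , -0.01036198]), 'finger_force': 0.0, 'grip_width': 85.15294274229834}
top 422.07112202291495 317.98649170409584 210.84551686149692 [[0.066, -0.978, 0.199, 264.572], [-0.998, -0.064, 0.016, -32.873], [-0.003, -0.2, -0.98, 1634.174], [0.0, 0.0, 0.0, 1.0]]
scene 426.6518842419841 317.4055262384523 195.75958467878783 [[-0.8, 0.393, -0.454, 1138.047], [0.6, 0.501, -0.624, 739.169], [-0.018, -0.771, -0.636, 964.677], [0.0, 0.0, 0.0, 1.0]]
```

View pics/top0.png

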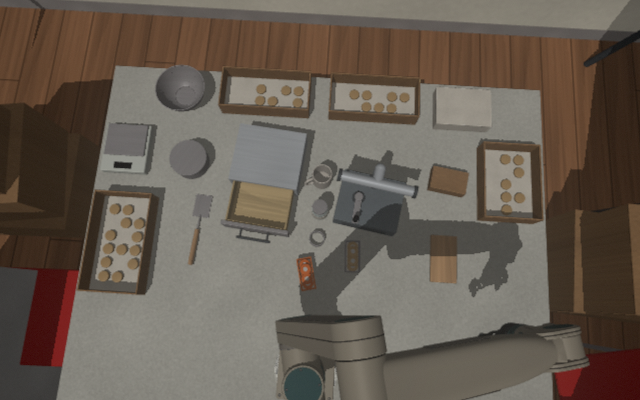

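View pics/scene0.png

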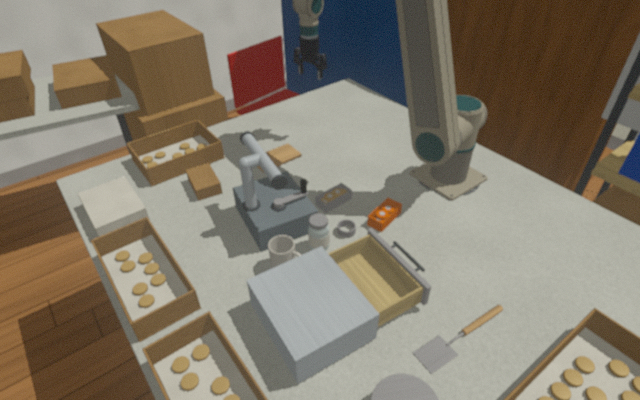

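Top view: cabinet (268,155) with the open drawer (262,205), handle bar (253,237); air box (370,205), its grip about (357,215), pipe (378,182); tray (352,256), orange decoy (306,272), cutter (318,237), jar (320,207), mug (322,175). Now the measurements from depth.

```bash
cat > meas.py <<'E'
import numpy as np,cv2
def cloud(c):
    v,u=np.mgrid[0:400,0:640]; z=c["range_z"].astype(float)
    P=np.stack([(u-c["cx"])/c["fx"]*z,(v-c["cy"])/c["fy"]*z,z],-1)
    W=P@c["T"][:3,:3].T+c["T"][:3,3]; W[z<=0]=np.nan
    return W
def ray(c,u,v,z):
    d=c["T"][:3,:3]@np.array([(u-c["cx"])/c["fx"],(v-c["cy"])/c["fy"],1]); o=c["T"][:3,3]
    return o+d*(z-o[2])/d[2]
def rect(p): # p Nx2 mm
    r=cv2.minAreaRect(p.astype(np.float32)); return np.round(r[0],1),np.round(r[1],1),round(r[2],2)
E
python3 - <<'E'
from meas import *
t=dict(np.load("top0.npz")); W=cloud(t); S=cloud(dict(np.load("scene0.npz")))
def sel(W,u0,u1,v0,v1,z0,z1):
    m=np.zeros((400,640),np.uint8); s=W[v0:v1,u0:u1]; m[v0:v1,u0:u1]=(s[...,2]>z0)&(s[...,2]<z1)
    n,l,st,_=cv2.connectedComponentsWithStats(m); 
    if n<2: return None
    k=1+np.argmax(st[1:,4]); return W[l==k]
for nm,W_,b in [("boxtop",W,(330,412,165,240,80,100)),("cabtop",W,(225,310,120,195,100,120)),
  ("tray",W,(340,365,235,278,28,50)),("trayany",W,(335,370,230,282,12,60)),("grip",W,(345,372,185,225,140,175)),("arm",W,(345,372,185,225,103,125)),
  ("hbar",W,(230,280,225,245,60,85)),("dpanel",W,(222,300,200,240,88,106)),("dfloor",W,(230,300,180,230,25,40)),
  ("jar",W,(308,335,190,222,95,125)),("cutter",W,(306,330,225,248,15,40)),("mug",W,(308,336,160,190,75,105)),("pipe",W,(330,420,165,200,240,290)),
  ("gripS",S,(260,310,175,215,140,175)),("boxtopS",S,(220,330,170,260,80,100)),("trayS",S,(316,353,180,212,28,50)),("hbarS",S,(385,430,235,275,60,85)),("cabS",S,(240,380,240,370,100,120)),("pipeS",S,(235,290,125,190,240,290))]:
    p=sel(W_,*b)
    if p is None: print(nm,None);continue
    print(nm,len(p),*rect(p[:,:2]),"z",np.round(np.percentile(p[:,2],[5,50,95]),0), "mean",np.round(p.mean(0),1))
im=t["pixels"][110:300,215:425,::-1]; cv2.imwrite("pics/topcrop.png",cv2.resize(im,None,fx=3.1,fy=3.1,interpolation=cv2.INTER_CUBIC))
E
```

```text
boxtop 2297 [ 610.  -192.8] [240.1 152.8] 80.48 z [84. 90. 96.] mean [ 608.  -196.8   90.1]
cabtop 3911 [777.3 199.5] [261.6 229.4] 84.62 z [104. 110. 116.] mean [774.1 198.8 109.8]
tray 202 [ 423.  -146.3] [94.6 38.9] 2.59 z [30. 36. 43.] mean [ 425.8 -145.8   36.3]
trayany 450 [ 426.4 -146.2] [118.4  53.8] 3.09 z [15. 34. 43.] mean [ 426.6 -146.8   31.6]
grip 27 [ 550.8 -143.3] [16.4 17.9] 8.15 z [145. 156. 161.] mean [ 550.7 -142.6  155.2]
arm 160 [ 609.9 -150.3] [29.9 92.6] 86.55 z [105. 110. 115.] mean [ 613.3 -149.   110. ]
hbar 148 [475.7 228.9] [128.9  41.6] 84.56 z [68. 75. 82.] mean [468.  228.   75.2]
dpanel 333 [505.4 223.1] [247.4  25.9] 82.87 z [ 89.  96. 103.] mean [503.7 221.9  95.9]
dfloor 2061 [603.7 220.6] [213.4 157.8] 84.37 z [27. 32. 38.] mean [602.3 220.7  32.1]
jar 184 [593.1 -10.4] [55.2 51.9] 4.23 z [105. 110. 116.] mean [592.2 -10.2 110. ]
cutter 57 [487.2  -5.7] [59.2 53.9] 3.76 z [18. 28. 33.] mean [486.9  -4.8  27. ]
mug 105 [722.7  -9.2] [74.3 78.5] 64.77 z [77. 86. 96.] mean [725.3  -7.7  86. ]
pipe 1022 [ 677.1 -204.2] [271.9  87.5] 80.35 z [255. 267. 274.] mean [ 657.2 -201.6  266. ]
gripS 47 [ 552.3 -142.1] [16.8 19.4] 19.33 z [142. 154. 159.] mean [ 553.4 -140.2  152.2]
boxtopS 2401 [ 634.9 -196.3] [245.2 201.9] 80.2 z [86. 90. 95.] mean [ 645.1 -169.6   90.1]
trayS 398 [ 425.2 -146.4] [126.9  63.7] 1.95 z [30. 36. 42.] mean [ 427.5 -144.7   36.1]
hbarS 189 [467.1 229.3] [131.8  26.7] 84.67 z [71. 76. 79.] mean [463.3 233.1  75.6]
cabS 8362 [775.1 198.5] [264.5 227.3] 84.19 z [107. 110. 113.] mean [782.3 211.3 110.2]
pipeS 1039 [ 679.2 -205.5] [279.   94.4] 80.56 z [247. 266. 272.] mean [ 670.9 -183.5  263.1]
```

View pics/topcrop.png

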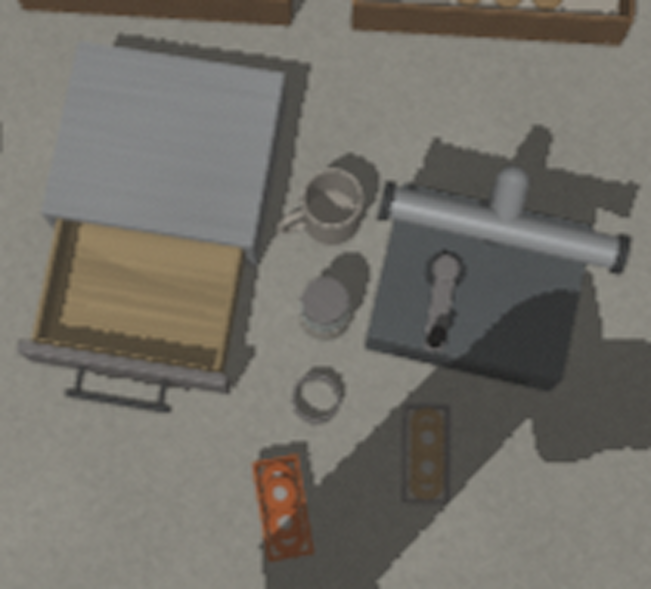

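Box: centre (634,-196.5), yaw -9.65°. The grip at (551,-142.5) is 91 mm from the hinge (641.5,-152), so the lever is at about 1.51 rad, as it should be. Tray: (425.5,-146.3), yaw 2.5°. Next I check that the handle arc is reachable, then grip it.

```bash
cat > h.py <<'E'
import numpy as np
from workcell import robot
from scipy.spatial.transform import Rotation as R
BY=np.radians(-9.65); C=np.array([634,-196.5])
def ax(yaw): return np.array([np.cos(yaw),np.sin(yaw),0]),np.array([-np.sin(yaw),np.cos(yaw),0])
def quat(yaw,lean=0,flip=1):
    ex,ey=ax(yaw); z=np.sin(lean)*ex-np.cos(lean)*np.array([0,0,1]); y=flip*ey
    return R.from_matrix(np.stack([np.cross(y,z),y,z],1)).as_quat(), z
EX,EY=ax(BY); H=np.r_[C,0]+45*EY
def grip(a,z=140): return H+90*(-np.cos(a)*EY-np.sin(a)*EX)+[0,0,z]
def st(): s=robot.sense(); return round(s["time"],1),np.round(s["ee_pos"],1),np.round(s["ft_force"],1),round(s["grip_width"],1),round(s["finger_force"],1)
E
python3 - <<'E'
from h import *
from meas import *
for f in(1,-1):
    q,z=quat(BY,np.radians(35),f); print(f,grip(1.51))
    for a,b in[(1.51,-130),(1.51,8),(.7,8),(0,8),(0,-130)]: 
        j=robot.inverse_kinematics(grip(a)+b*z,q); print(a,b,None if j is None else np.round(j,2))
    for p,y in[((425,-146,18),.04),((587,217,50),-.1),((460,230,66),-.1),((625,213,66),-.1)]:
        j=robot.inverse_kinematics(p,quat(y,0,f)[0]); print(p,None if j is None else np.round(j,2))
# drawer profile along midline
W=cloud(dict(np.load("top0.npz"))); S=cloud(dict(np.load("scene0.npz")))
ex,ey=ax(np.radians(-5.6)); o=np.array([776,199,0])
for n,w in(("top",W),("scene",S)):
    d=w-o; s=d@ex; t=d@ey
    for lo in range(-330,-90,6):
        m=(abs(t)<40)&(s>=lo)&(s<lo+6)&(w[...,2]<130)
        if m.sum(): print(n,lo,m.sum(),np.round(np.percentile(w[m][:,2],[10,50,90])),end="; ")
    m=(w[...,2]>82)&(w[...,2]<106)&(s<-130)&(s>-240); print(n,"wall t range by s",[(k,np.round(np.percentile(t[m&(s>k)&(s<k+40)&(abs(t)<140)],[2,98])))for k in(-280,-230,-190)if (m&(s>k)&(s<k+40)&(abs(t)<140)).sum()>3])
E
```

```text
1 [ 552.06407758 -142.46891932  140.        ]
1.51 -130 [-0.5  -0.33 -0.75  0.57  0.19 -0.28]
1.51 8 [-0.44 -0.02 -0.79  0.21  0.15 -0.22]
0.7 8 [-0.56  0.06 -0.7   0.23  0.22 -0.32]
0 8 [-0.55  0.16 -0.58  0.25  0.22 -0.32]
0 -130 [-0.62 -0.11 -0.58  0.53  0.25 -0.38]
(425, -146, 18) [-0.47  0.22 -0.65  0.7   0.   -0.51]
(587, 217, 50) [ 0.25  0.43 -0.24  0.9   0.    0.35]
(460, 230, 66) [ 0.34  0.24 -0.48  0.85  0.    0.44]
(625, 213, 66) [ 0.23  0.47 -0.14  0.96  0.    0.33]
-1 [ 552.06407758 -142.46891932  140.        ]
1.51 -130 [-0.5  -0.33 -0.75  0.57  0.19  2.86]
1.51 8 [-0.44 -0.02 -0.79  0.21  0.15  2.92]
0.7 8 [-0.56  0.06 -0.7   0.23  0.22  2.82]
0 8 [-0.55  0.16 -0.58  0.25  0.22  2.82]
0 -130 [-0.62 -0.11 -0.58  0.53  0.25  2.76]
(425, -146, 18) [-0.47  0.22 -0.65  0.7   0.    2.63]
(587, 217, 50) [ 0.25  0.43 -0.24  0.9   0.   -2.79]
(460, 230, 66) [ 0.34  0.24 -0.48  0.85  0.   -2.7 ]
(625, 213, 66) [ 0.23  0.47 -0.14  0.96  0.   -2.81]
top -330 34 [-4.  0.  4.]; top -324 59 [-5.  5. 81.]; top -318 46 [-2. 74. 80.]; top -312 6 [70. 73. 75.]; top -306 16 [-4.  0.  3.];
[... 1345 characters left out ...]
46 54 [30. 32. 35.]; scene -240 48 [30. 32. 35.]; scene -234 44 [30. 32. 34.]; scene -228 53 [30. 32. 35.]; scene -222 45 [30. 33. 35.]; scene -216 52 [31. 33. 35.]; scene -210 48 [30. 33. 35.]; scene -204 51 [30. 33. 34.]; scene -198 48 [31. 33. 35.]; scene -192 55 [30. 32. 35.]; scene -186 58 [30. 32. 35.]; scene -180 46 [30. 32. 34.]; scene -174 52 [30. 32. 34.]; scene -168 51 [31. 32. 34.]; scene -162 53 [30. 32. 34.]; scene -156 36 [30. 33. 35.]; scene -120 2 [107. 107. 108.]; scene -114 44 [109. 110. 112.]; scene -108 62 [109. 110. 112.]; scene -102 57 [108. 111. 113.]; scene -96 60 [108. 111. 112.]; scene wall t range by s [(-230, array([-116.,  116.])), (-190, array([-115.,  116.]))]
```

```bash
python3 - <<'E'
from h import *
q,z=quat(BY,np.radians(35))
g=grip(1.51)
robot.move_pose(g-110*z,q); robot.move_gripper(50)
robot.move_straight(g+8*z,max_speed=120); print(st())
robot.move_gripper(15,squeeze=25); print(st())
s=robot.sense()["ee_pos"]; print("ee box", (s-H)@EX,(s-H)@EY)
import cv2
cv2.imwrite("pics/g1.png",robot.capture("scene")["pixels"][120:260,200:360,::-1].repeat(4,0).repeat(4,1))
E
```

```text
(3.7, array([ 556.8, -143.3,  134. ]), array([-0.3,  0.4,  0.3]), 50.1, 0.0)
(4.0, array([ 556.6, -143.7,  134.3]), array([-5.4,  0.2,  6.2]), 19.2, 24.8)
ee box -85.12724261675709 -5.932420673449592
```

View pics/g1.png

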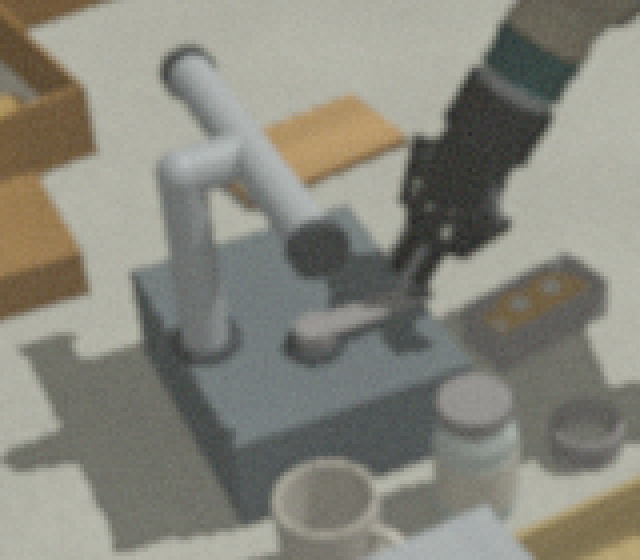

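The fingers are closed on the grip at (410,290) in the crop, at a width of 19.2 mm with the leaning body clear of the pipe. Now I swing it along the arc.

```bash
python3 - <<'E'
from h import *
q,z=quat(BY,np.radians(35))
for a in np.linspace(1.35,-0.02,10):
    if robot.move_straight(grip(a)+8*z,max_speed=70,force_limit=40): print("stop at",a)
    t,p,f,w,ff=st(); print(round(a,2),t,p,f,w, "err",np.round(p-grip(a)-8*z,1))
E
```

```text
1.35 4.4 [ 556.8 -156.8  134.3] [-2.7  3.8  6.3] 19.2 err [0.6 0.8 0.9]
1.2 4.8 [ 558.8 -170.6  134.2] [-0.1  4.   4.3] 19.5 err [0.9 0.6 0.8]
1.05 5.1 [ 562.5 -184.4  134. ] [1.7 3.  2.6] 19.5 err [ 0.8 -0.1  0.6]
0.89 5.5 [ 568.1 -196.9  133.9] [3.3 2.7 1.1] 19.1 err [ 0.6 -0.1  0.5]
0.74 5.8 [ 575.5 -208.2  133.8] [4.1 2.5 2.8] 19.2 err [ 0.5 -0.   0.4]
0.59 6.2 [ 584.5 -218.4  133.7] [2.9 3.4 3.3] 19.5 err [ 0.3 -0.1  0.3]
0.44 6.5 [ 595.  -227.   133.6] [3.4 3.1 4. ] 19.0 err [ 0.1 -0.1  0.2]
0.28 6.8 [ 606.7 -234.1  133.6] [1.3 2.3 4.3] 19.0 err [ 0.  -0.3  0.2]
0.13 7.2 [ 619.4 -239.8  133.6] [2.5 0.2 3.2] 19.3 err [-0.  -0.9  0.2]
-0.02 7.5 [ 632.6 -243.8  133.6] [ 0.5 -4.2  3.2] 19.2 err [-0.2 -1.9  0.2]
```

```bash
python3 - <<'E'
from h import *
from meas import *
q,z=quat(BY,np.radians(35))
print(robot.move_straight(robot.sense()["ee_pos"]+8*EX,max_speed=30,force_limit=12)); print(st())
robot.move_gripper(50); p=robot.sense()["ee_pos"]
robot.move_straight(p-130*z,max_speed=150); print(st())
robot.move_pose([425.5,-146.3,200],quat(np.radians(2.5))[0])
c=robot.capture("top"); np.savez("top1.npz",**c); s=robot.capture("scene"); np.savez("scene1.npz",**s)
for n,c in(("top",c),("scene",s)):
    W=cloud(c); d=W-np.r_[C,0]; bx=d@EX; by=d@EY; m=(W[...,2]>142)&(W[...,2]<165)&(abs(bx)<60)&(by<-10)&(by>-90)
    if m.sum(): print(n,m.sum(),"grip box xy",bx[m].mean(),by[m].mean(), W[m][:,2].mean())
    m=(W[...,2]>103)&(W[...,2]<118)&(bx>-30)&(bx<30)&(by<30)&(by>-80)
    if m.sum()>9: print("arm",m.sum(),"bx vs by fit",np.polyfit(by[m],bx[m],1))
cv2.imwrite("pics/s1.png",s["pixels"][120:260,200:360,::-1].repeat(4,0).repeat(4,1))
E
```

```text
False
(7.9, array([ 639.8, -245.2,  133.5]), array([-2.5, -1.5,  5.3]), 19.3, 24.2)
(9.4, array([ 566. , -231.8,  238.2]), array([ 0. , -0.1, -0.5]), 50.3, 0.0)
top 28 grip box xy -1.9431171543096986 -44.46080904656639 155.861586048253
arm 118 bx vs by fit [ 0.05112918 -0.69244195]
scene 22 grip box xy 3.8038053203750475 -41.12404145325099 152.4830552171726
arm 119 bx vs by fit [-0.03114616  0.02375252]
```

View pics/s1.png

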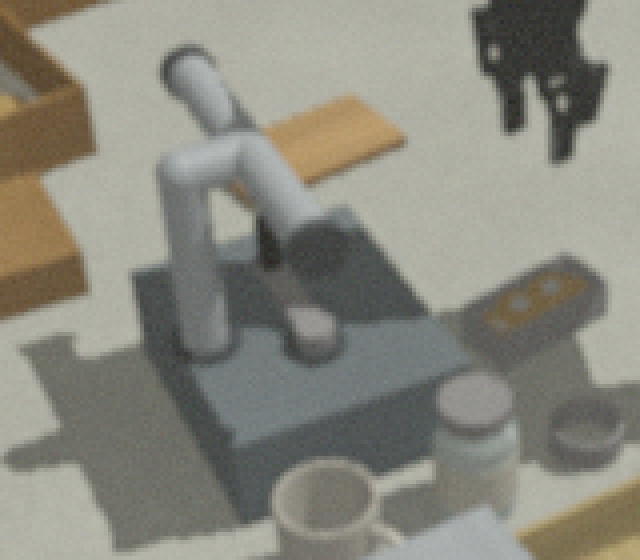

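The handle at (270,245) → (315,330) in the crop lies along the box's y; both depth fits put it within ±0.05 rad of shut. Next, the tray.

```bash
python3 - <<'E'
from h import *
from meas import *
robot.move_gripper(85)
print(robot.move_straight([425.5,-146.3,18],max_speed=100,force_limit=8),st())
robot.move_gripper(40,squeeze=50); print(st())
z0=robot.sense()["ee_pos"][2]
robot.move_straight([425.5,-146.3,z0+160],max_speed=80); print(st(),"z0",z0)
robot.pause(.3)
s=robot.capture("scene")
cv2.imwrite("pics/s2.png",s["pixels"][60:230,270:440,::-1].repeat(3,0).repeat(3,1))
E
```

```text
False (12.6, array([ 426. , -146.5,   18.5]), array([ 0.3,  0.6, -0.1]), 85.0, 0.0)
(12.9, array([ 426. , -146.8,   18.6]), array([-0.5, -0.9,  5.9]), 55.2, 54.4)
(15.1, array([ 425.2, -146.1,  178.1]), array([ 0.2,  0.4, -3.1]), 54.8, 53.6) z0 18.593845020355648
```

View pics/s2.png

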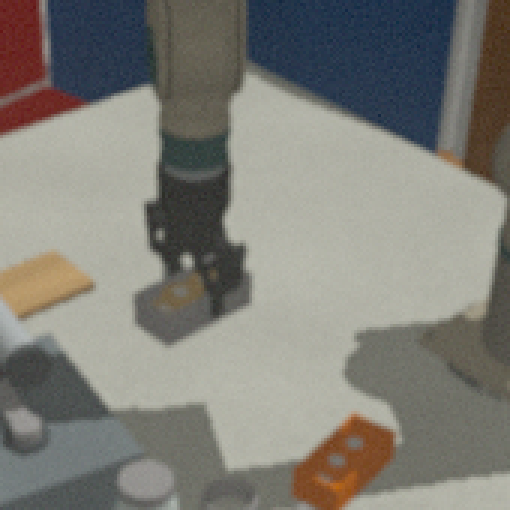

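Tray held level at (195,300) in the crop, 160 mm up.

```bash
cat >> h.py <<'E'
DY=np.radians(-5.6); DX,DYv=ax(DY); O=np.array([776,199,0.])
E
python3 - <<'E'
from h import *
from meas import *
q,_=quat(DY); P=O-188*DX
robot.move_straight(P+[0,0,190],q,max_speed=170); print(st())
robot.move_straight(P+[0,0,58],max_speed=90); print(st())
print(robot.move_straight(P+[0,0,47],max_speed=20,force_limit=5),st())
robot.move_gripper(85); robot.pause(.3); print(st())
robot.move_straight(P+[0,0,200],max_speed=110)
robot.move_pose(O-350*DX+[0,0,200],q)
robot.move_gripper(0)
c=robot.capture("top"); s=robot.capture("scene")
for n,c in(("top",c),("scene",s)):
    W=cloud(c); d=W-O; a=d@DX; b=d@DYv; m=(W[...,2]>45)&(W[...,2]<82)&(a>-255)&(a<-118)&(abs(b)<70)
    print(n,m.sum(),rect(np.c_[a[m],b[m]]),np.percentile(W[m][:,2],[5,50,95]))
cv2.imwrite("pics/s3.png",s["pixels"][220:340,300:460,::-1].repeat(4,0).repeat(4,1)); print(st())
E
```

```text
(18.0, array([588.7, 216.8, 190. ]), array([ 0.5,  1.4, -3.1]), 55.1, 53.6)
(19.6, array([589.6, 217.5,  58.8]), array([-0. ,  0.2, -2.9]), 55.2, 53.6)
True (20.0, array([589.5, 217.4,  50.6]), array([1.2, 0.4, 4.5]), 55.3, 54.5)
(20.7, array([587.4, 217. ,  48.8]), array([ 0. , -0.4,  0.6]), 85.1, 0.0)
top 472 (array([-187.1,    2.1]), array([ 59. , 120.6]), 89.8) [49.41336039 65.54635629 75.21872458]
scene 905 (array([-190.6,    1.2]), array([ 60. , 116.1]), 89.38) [49.5936017  66.79301927 73.02520919]
(23.8, array([427.7, 233.2, 200. ]), array([-0.3, -0.9, -0.5]), 0.2, 0.0)
```

View pics/s3.png

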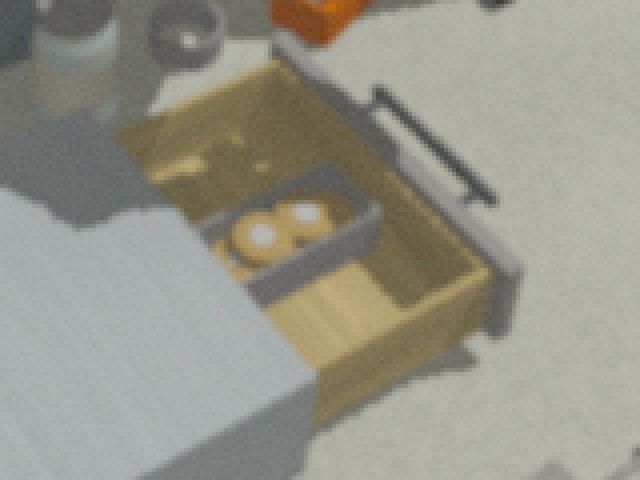

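Tray stands flat in the drawer at (290,240) in the crop (rim at 72 mm, centred at s≈-189). Now I push the drawer shut by its bar at (435,145).

```bash
python3 - <<'E'
from h import *
from meas import *
robot.move_straight(O-350*DX+[0,0,64],max_speed=120)
print(robot.move_straight(O-190*DX+[0,0,64],max_speed=60,force_limit=15),st())
print(robot.move_straight(O-145*DX+[0,0,64],max_speed=25,force_limit=15),st())
p=robot.sense()["ee_pos"]; print("s",(p-O)@DX)
robot.pause(.3); print(st())
robot.move_straight(p-70*DX,max_speed=120); robot.move_straight(p-70*DX+[0,0,180],max_speed=150)
for n in("top","scene"):
    c=robot.capture(n); W=cloud(c); d=W-O; a=d@DX; b=d@DYv
    m=(W[...,2]>66)&(W[...,2]<82)&(a>-250)&(a<-125)&(abs(b)<45); print(n,"bar",np.percentile(a[m],[5,50,95]) if m.sum() else None)
    m=(W[...,2]>92)&(W[...,2]<102)&(a>-250)&(a<-90)&(abs(b)<90); print(n,"panel",np.percentile(a[m],[5,50,95]) if m.sum() else None)
cv2.imwrite("pics/s4.png",c["pixels"][200:380,220:460,::-1].repeat(3,0).repeat(3,1)); print(st())
E
```

```text
False (27.9, array([586.9, 217.6,  64.1]), array([-0.3, -1.1, -0.8]), -0.0, 0.3)
True (28.7, array([597.2, 216.3,  63.2]), array([-0.2,  0.2,  0.2]), 0.0, 0.0)
s -179.66995430417722
(29.0, array([595.9, 216.2,  62.4]), array([ 0.5,  0.5, -1.3]), 0.2, 0.0)
top bar [-166.67886117 -160.56745526 -125.7124317 ]
top panel [-127.10346637 -119.5225552  -111.51850911]
scene bar [-166.20952437 -160.9885109  -157.79889509]
scene panel [-127.55618173 -123.56962328 -119.67014397]
(31.2, array([526.8, 222.9, 241.9]), array([0.5, 0.1, 0. ]), -0.1, 0.0)
```

View pics/s4.png

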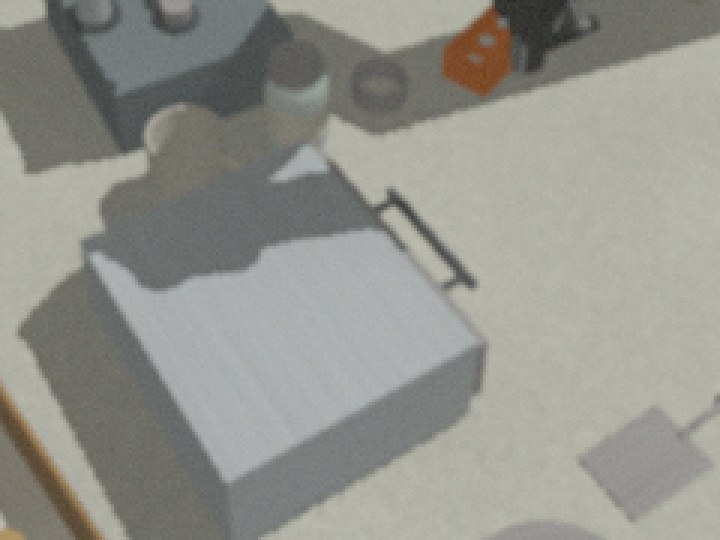

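Drawer front looks flush at (430,270) in the crop. A second gentle push confirms the stop; after that, the handle.

```bash
python3 - <<'E'
from h import *
b=O+[0,0,64]
robot.move_straight(b-215*DX,max_speed=150)
for k in range(2):
    print(robot.move_straight(b-150*DX,max_speed=30,force_limit=20),"s",(robot.sense()["ee_pos"]-O)@DX,st())
p=robot.sense()["ee_pos"]
robot.move_straight(p-60*DX,max_speed=120); robot.move_straight(p-60*DX+[0,0,200],max_speed=170); print(st())
q,z=quat(BY,np.radians(35)); g=grip(0)
robot.move_pose(np.r_[430,0,290],q); robot.move_gripper(50)
robot.move_pose(g-130*z,q); print(st())
robot.move_straight(g+8*z,max_speed=100,force_limit=15); print(st())
robot.move_gripper(15,squeeze=25); print(st())
E
```

```text
True s -179.68569535925403 (33.9, array([597.1, 216.3,  63. ]), array([ 1.1,  0.5, -0.7]), 0.1, 0.0)
True s -179.90225852748424 (34.4, array([596.9, 215.9,  61.7]), array([-0.4, -0.1,  0.6]), -0.0, 0.0)
(36.3, array([536.5, 221.5, 260.4]), array([-0.5,  0.4,  0.2]), -0.3, 0.0)
(38.9, array([ 552.6, -227.4,  246.4]), array([-0.6,  0.1,  0.2]), 50.4, 0.0)
(40.4, array([ 631.2, -241.8,  134.2]), array([ 0.8, -0.7, -0.2]), 50.3, 0.0)
(40.8, array([ 630.7, -243.7,  134.3]), array([-2.3, -3.5,  2.4]), 19.5, 25.3)
```

```bash
python3 - <<'E'
from h import *
from meas import *
q,z=quat(BY,np.radians(35))
for a in np.r_[np.linspace(.15,1.57,10)]:
    if robot.move_straight(grip(a)+8*z,max_speed=70,force_limit=40): print("stop at",a)
    print(round(a,2),*st()[:3])
print(robot.move_straight(robot.sense()["ee_pos"]+8*EY,max_speed=30,force_limit=15),st())
robot.move_gripper(50); p=robot.sense()["ee_pos"]
robot.move_straight(p-140*z,max_speed=150); robot.move_pose([300,-350,350],quat(-.8)[0]); print(st())
for n in("top","scene"):
    c=robot.capture(n); W=cloud(c); d=W-np.r_[C,0]; bx=d@EX; by=d@EY; m=(W[...,2]>142)&(W[...,2]<165)&(bx<-50)&(bx>-115)&(by>0)&(by<90)
    print(n,m.sum(),"grip box",bx[m].mean(),by[m].mean())
    d=W-O; a=d@DX; b=d@DYv
    m=(W[...,2]>66)&(W[...,2]<82)&(a>-250)&(a<-150)&(abs(b)<45); print(n,"bar",np.median(a[m]))
cv2.imwrite("pics/s5.png",cv2.resize(c["pixels"][100:380,150:470,::-1],None,fx=2,fy=2))
E
```

```text
0.15 41.1 [ 617.5 -240.6  134.2] [-2.1 -4.6  1.1]
0.31 41.5 [ 604.2 -235.7  134.2] [-3.  -5.8  1.1]
0.47 41.8 [ 591.7 -229.   134.2] [-6.9 -7.5  3.1]
0.62 42.2 [ 580.4 -220.9  134.2] [ -9.8 -10.7   5. ]
0.78 42.5 [ 570.3 -211.5  134. ] [-15.8 -13.6   9. ]
0.94 42.9 [ 561.8 -201.   134. ] [-24.4 -16.2  13.4]
1.1 43.2 [ 555.2 -187.5  133.4] [-31.7 -15.   20.5]
1.25 43.6 [ 552.1 -170.8  133.1] [-32.9  -8.3  24.3]
1.41 43.9 [ 552.5 -153.6  133. ] [-25.1  -3.3  19.4]
1.57 44.3 [ 554.8 -139.5  133.1] [-15.6  -3.6  12.1]
True (44.5, array([ 554.6, -139.5,  133.2]), array([-0.2, -2. ,  0.3]), 19.6, 29.3)
(47.1, array([ 300.2, -349.3,  348.9]), array([0.1, 0.6, 0.4]), 50.2, 0.0)
top 29 grip box -91.14081940436301 45.00249652798524
top bar -162.73211219234764
scene 42 grip box -89.10697237218814 47.238488537748395
scene bar -160.66632790483976
```

View pics/s5.png

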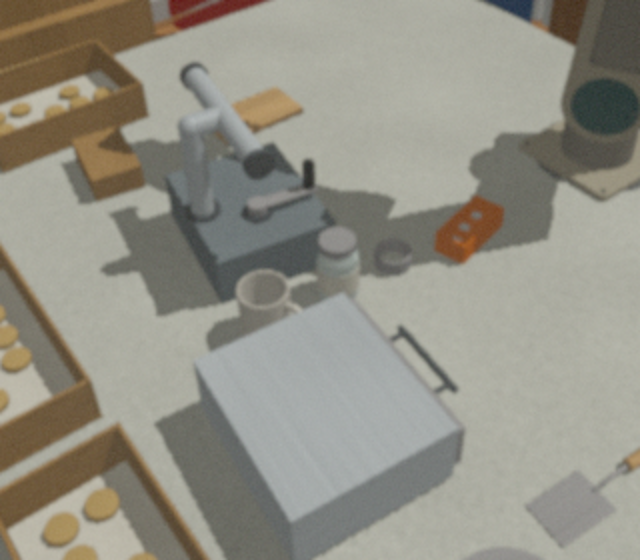

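The handle points straight out to (308,175) in the picture: the grip is at box (-90,46), about 1.56 rad. The drawer is shut and the other things are where they were.

```bash
python3 -c "
from workcell import robot; print(robot.sign_off())"
```

```text
the job is handed in; nothing more can be done
None
```

The job is handed in after about 47 s of the 72 s allowed, but sign-off gave no verdict. By my last measurements the tray was set flat in the drawer, the drawer is shut against its stop, and the air handle is back at its open stop (about 1.56 rad).

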